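# Tighten a magnifier lamp's lens ring with a two-pin spanner

## Task

Take the two-pin spanner off its parking block, push both its pins well down into two opposite holes of the recessed lens ring of the magnifier lamp head, and with the spanner turn the ring clockwise (seen from above) until it is fully home against its stop. Then lift the spanner out, lay it back across its parking block the way it lay, and let go. Do not touch the lens, and leave the other things on the bench where they are.

Things in the scene. Friction and masses are not known exactly. Their poses are not given: they have to be found in the camera images.
- head_rim (a point): White round magnifier-lamp head, fixed to the bench open face up: 140 diameter, 56 high, with a stub of its arm (to 158 from the centre, 49 high) on its own +x side and rubber feet (to 86 from the centre). This point is on its vertical axis at the height of its top rim. Bore inside the rim: 103 diameter.
- ring_face (a point): Centre of the upper face of the aluminium lens ring recessed in the head (57 inside, 102 outside diameter, 14 thick). Four square through holes, 13 x 13, 90 degrees apart, centres 38 from the axis, free for 15 below the face. This frame sinks with the ring but DOES NOT TURN with it (its axes are the head's): the angle of the holes is unknown (any), to be seen or felt.
- ring_home (a point): Where ring_face is when the ring is home: on the head's axis, 12 below the rim; fixed. Turned clockwise (from above) the ring sinks 3 mm per radian on a coarse thread to a hard stop there. It starts 0.6 to 1.2 rad short of the stop (face 8.4 to 10.2 below the rim). Turning it takes about 0.35 N m of dry friction; it stays where it is left.
- lens: Glass lens fixed inside the ring, 54 diameter, its crown 10 below the seated ring's face; origin at the centre of its underside. Must not be touched.
- spanner_grip (a point): Middle of the spanner's upright black plastic grip, 50 (x) x 16 (y) x 50 high, to be pinched across y. This point is 28 above the bar's top, 40 above the bar's underside, 52 above the pin ends, 22 below the grip's top. z up. Pins and grip lie along x.
- spanner_pins (a point): Mid-point between the ends of the spanner's two pins (52 below spanner_grip); same axes as the spanner.
- spanner: Two-pin spanner, about 0.26 kg, free: steel bar 92 (x) x 18 (y) x 12 high with the grip on top, under it two round pins, 8 diameter, ends tapered, 12 long, at 38 either side of the middle along x. At the start it lies across the parking block, pins hanging beyond the wood. Origin at the middle of the bar's underside.
- rest: Parking block, fixed: dark steel plate 130 (x) x 80 (y) x 6 with a wooden block on its middle, 46 (x) x 50 (y), top at 30 above the bench. The spanner's bar lies on the wood along the block's x axis, so that its pins hang beyond the wood at either end. Origin at the centre of its underside.
- driver: Bystander: screwdriver, 170 long, 26 thick black handle and thin steel blade, lying between lamp head and parking block; origin under its middle, x from handle to blade. Leave alone.
- spool: Bystander: aluminium solder spool standing upright, 54 diameter, 42 high, near the robot; origin at the centre of its underside. Leave alone.
- jar: Bystander: white screw-top jar, 60 diameter, 55 high, at the far side; origin at the centre of its underside. Leave alone.
- meter: Bystander: grey multimeter lying on its back, 90 x 170 x 42 high, at the right; origin at the centre of its underside. Leave alone.
- mouse: Bystander: black computer mouse, 100 x 58 x 32 high, at the left; origin at the centre of its underside. Leave alone.
- tin: Bystander: flat round steel tin, 88 diameter, 38 high, at the right; origin at the centre of its underside. Leave alone.
There are look-alikes about, which are no part of the job. Leave any green or pink look-alike of the spanner alone. Leave any green look-alike of the rest alone.

How it is judged:
By the outcome, as a careful person would: the job done as asked, in the order asked, and still so for the second after the job is handed in, with the robot touching nothing.
It also fails if it takes over 72 s, if anything falls off the work surface, if the arm or the gripper's body presses on something with over 40 N, if the wrist force passes 120 N, or if a joint passes its speed limit or range.

## Robot

A 6-joint arm with a two-finger parallel gripper is mounted at the origin on the work surface. World frame = base frame: x ahead of the robot, y to its left, z up, the work surface at z = 0. Lengths are in m, angles in rad, forces in N, time in s.
With the tool pointing down it reaches from about 0.35 to 0.925 m from the base axis. Payload 6.4 kg.
Tool frame: the origin (TCP) lies on the centre line of the jaws, within the pads' length; the fingertips stand ctrl.finger_overhang ahead of it and the grasp point (between the pads) lies 5 mm behind it (ctrl.finger_overhang is the distance from the TCP to the fingertips, in m); z points along the fingers, y is the line along which they close (so a half turn about z gives the same grasp; the last joint's range is limited). The gripper opens to 85 mm and grips with 20 to 120 N. Pads are 22 mm wide; open, the fingers measure 114 mm over their backs; the gripper's body (76 mm by 85 mm) begins 54 mm behind the grasp point. The pads swing forward as they close: fully open they stand 13 mm farther back than shut.
Start: joints at [-1.377, 0.245, 1.558, -0, 1.339, -0.174], TCP at [0.234, -0.607, 0.245] pointing down, gripper open.
Joint ranges: [-3.13, 3.13], [-1.02, 2.26], [0.13, 2.54], [-0.95, 4.09], [0.21, 2.88], [-2.74, 2.74]. Speed limits (rad/s): [2.57, 2.57, 3.14, 3.14, 3.14, 3.14].

## Interface

Orientations are given as a rotation vector (axis times angle).
In Python, from plant import ctrl gives the robot as it stands.
- The arm moves only by the tool play_rows, never from a script. Its argument "increments" is a list that holds one entry, the list of rows, each a list of 7 numbers: the shift along the tool's x, y, z in units of 50 cm (1.0 is 50 cm), then the turn, a rotation vector about the tool's x, y, z in units of 180 degrees (1.0 is 180 degrees), then the opening, from 0 (shut) to 1 (fully open). In form: [[[dx, dy, dz, rx, ry, rz, fingers], ...]]. A call has 1 to 12 rows; each row is the pose to reach, as a shift and turn from the pose commanded when the call began, along the tool's axes at that moment, turning the shorter way round; what a row does not reach only later rows make up. A row lasts 1/12 s, in which the tool goes at most 41.7 mm and 7.16 degrees, less where a joint would pass 70% of its speed; a pose out of reach is approached as far as the arm can. A call with a number of a shift or a turn outside -1 to 1 is refused whole. A call with a gripper value outside its range is refused whole. The fingers move at their own pace and stop on an object; "force" is the grip in N (left out, the last holds). Time passes only in rows, so rows that repeat a pose let the fingers close. It gives the time, the measured TCP pose, the force, the opening and the grip force at its end, in the units of the state.
- ctrl.read_state(): the state, without advancing time (a new reading comes with each control period).
- ctrl.grab_frame(name): name is "scene" or "side" or "wrist"; returns a dict with "image" (420x560x3 uint8, red, green, blue), "fov_y" (degrees; the focal length in pixels is half the picture's height over the tangent of half this angle, whatever the lens; pixels are square), "cx", "cy" (the principal point, pixels), "dist_coeffs" ([k1, k2, p1, p2, k3] as OpenCV has them; the pictures are not rectified), "eye" and "attitude" of the camera in the world; the wrist camera has in their place "hand_eye" (4x4, takes a point from camera to tool coordinates, whose origin is the TCP and whose axes are the flange's). Camera axes: x right, y down, z forward; pixel columns grow to the right and rows downward; lengths in m; the calibration is good to about 2 mm. A picture is of the moment at which its call begins: read the wrist's pose just before it. There is no depth.
- ctrl.close_job(): hands the job in; it is judged then, once.
Trained networks look in a picture, given as the dict that the camera call returned (one of the last four; its "shot" number tells which), for a name from the list of things; names that differ only in an ending like _2 or _b are one class to them, and where a whole thing is asked for, a point or a joint stands for the part that bears it (a point fixed in the world has none). Each returns a list of dicts, best first, with "confidence" (0 to 1); they miss things now and then, are a little off and sometimes report something else, mostly with a low value. They report only what shows in the picture. A call takes as long as a camera call. They do not tell look-alikes from the thing itself.
- ctrl.masks_of(picture, thing): "mask" (420x560 bool, what is visible of it) and "at" ([row, column] in pixels, amid what is visible of it).
The state is a dict: "t": time; "joints": joint angles; "qd": joint speeds; "joint_efforts": joint torques, N m; "tool_pos": TCP position; "ee_rot": TCP orientation; "ft_force": force on the tool from outside, world axes, zero at the start; "wrist_torque": the same for the moment, N m; "grip_width": finger opening in m; "grip_force": force on a finger pad.
Only numpy, scipy, OpenCV 4.12 (cv2) and the standard library are available. Lean on these libraries where they do the work, as an engineer would, in place of code of your own. Each camera call takes 0.05 s, during which the arm holds its last target. There are 200 camera calls.

## Working session

There is one attempt and no reset: what is moved stays moved. The work goes in short steps, Python scripts to look and compute and a tool call to move; the robot and the scene stay as the last step left them, time stands still between calls to the robot, and variables do not carry over. Pictures are saved under pics/ and viewed, at most 10 in all, crops included, and the job is handed in when it is done.

Besides the shell and the picture viewer there is one more tool, called after "Request:" in YAML: its name, and indented under it one key for each argument. play_rows: Moves the arm, as the interface text tells. Its arguments: {"type":"object","properties":{"increments":{"type":"array","items":{"type":"array","items":{"type":"array","items":{"type":"number","minimum":-1,"maximum":1}}}},"force":{"type":"number"}},"required":["increments"]}

```bash
mkdir -p pics; ls
cat > h.py <<'E'
import numpy as np, cv2
from scipy.spatial.transform import Rotation as R
from plant import ctrl
def cam(p,st=None):
    f=p["image"].shape[0]/2/np.tan(np.radians(p["fov_y"])/2)
    K=np.array([[f,0,p["cx"]],[0,f,p["cy"]],[0,0,1.]])
    if "hand_eye" in p:
        T=np.eye(4);T[:3,:3]=R.from_rotvec(st["ee_rot"]).as_matrix();T[:3,3]=st["tool_pos"]
        T=T@np.array(p["hand_eye"])
    else:
        T=np.eye(4);a=np.array(p["attitude"],float)
        T[:3,:3]=a if a.shape==(3,3) else R.from_rotvec(a).as_matrix();T[:3,3]=p["eye"]
    return K,np.array(p["dist_coeffs"],float),T
def onz(p,rc,z,st=None):
    K,d,T=cam(p,st); rc=np.atleast_2d(np.asarray(rc,float))
    u=cv2.undistortPoints(rc[:,None,::-1].copy(),K,d)[:,0]
    v=np.c_[u,np.ones(len(u))]@T[:3,:3].T
    return T[:3,3]+v*((z-T[2,3])/v[:,2])[:,None]
def proj(p,X,st=None):
    K,d,T=cam(p,st);Ti=np.linalg.inv(T)
    return cv2.projectPoints(np.atleast_2d(X).astype(float),cv2.Rodrigues(Ti[:3,:3])[0],Ti[:3,3],K,d)[0][:,0][:,::-1]
def grab(n):
    st=ctrl.read_state(); return ctrl.grab_frame(n),st
def save(p,n): cv2.imwrite("pics/"+n,np.ascontiguousarray(p["image"][:,:,::-1]))
E
python3 - <<'E'
from h import *
st=ctrl.read_state();print(st, ctrl.finger_overhang)
ims=[]
for n in("scene","side"):
    p,_=grab(n)
    print(n,{k:v for k,v in p.items() if k!="image"})
    save(p,n+".png")
    for t,z in(("head_rim",.056),("ring_face",.047),("spanner_grip",.07),("spanner",.04),("rest",.02),("driver",.013),("spool",.02),("jar",.03),("meter",.02),("mouse",.015),("tin",.02)):
        for m in ctrl.masks_of(p,t)[:3]:
            print(t,round(m["confidence"],2),np.round(m["at"]),m["mask"].sum(),onz(p,m["at"],z)[0].round(3))
E
```

```text
pics
{'t': 0.0, 'joints': array([-1.37709390e+00,  2.45793738e-01,  1.55902224e+00, -3.18326694e-05,
        1.33870112e+00, -1.74102445e-01]), 'qd': array([ 4.77392366e-04,  2.57244344e-04,  1.07755904e-03, -1.34988480e-05,
       -1.11186081e-03,  2.33080110e-04]), 'joint_efforts': array([ 9.19558515e-04, -4.29508066e+01, -3.26129830e+01, -1.52156576e-04,
        5.28113553e-03, -7.28720636e-06]), 'tool_pos': array([ 0.23361158, -0.60599524,  0.24418888]), 'ee_rot': array([-3.08672399e+00, -5.74154964e-01,  7.82246585e-05]), 'ft_force': array([-0.90374221,  0.46397469, -0.72532286]), 'wrist_torque': array([-0.01106565,  0.01905654, -0.02740556]), 'grip_force': 0.0, 'grip_width': 0.08552493457458378} 0.014
scene {'fov_y': 48.17554400795597, 'cx': 278.5488199332029, 'cy': 215.0060683588, 'dist_coeffs': array([-0.14539643,  0.        ,  0.        ,  0.        ,  0.        ]), 'eye': array([1.48787612, 0.02924554, 0.67668137]), 'attitude': array([-1.60333278, -1.6555945 ,  0.88495024]), 'shot': 1}
head_rim 0.85 [218. 187.] 2403 [ 0.573 -0.215  0.056]
head_rim 0.19 [206. 190.] 452 [ 0.5
[... 1454 characters left out ...]
9 [0.456 0.295 0.07 ]
spanner_grip 0.48 [226. 190.] 239 [0.713 0.227 0.07 ]
spanner 0.73 [224. 189.] 294 [0.75 0.21 0.04]
spanner 0.72 [304. 237.] 649 [0.463 0.281 0.04 ]
spanner 0.63 [237. 251.] 597 [0.601 0.122 0.04 ]
rest 0.93 [258. 257.] 994 [0.548 0.148 0.02 ]
rest 0.77 [283. 183.] 1436 [0.609 0.326 0.02 ]
driver 0.67 [235. 311.] 249 [ 0.519 -0.017  0.013]
spool 0.57 [261. 348.] 486 [ 0.385 -0.01   0.02 ]
spool 0.46 [233. 309.] 384 [ 0.522 -0.011  0.02 ]
spool 0.25 [241. 254.] 557 [0.601 0.114 0.02 ]
jar 0.56 [199. 230.] 502 [0.768 0.059 0.03 ]
meter 0.76 [151. 368.] 1164 [ 0.66  -0.438  0.02 ]
mouse 0.8 [351. 184.] 1242 [0.461 0.425 0.015]
mouse 0.24 [240. 255.] 564 [0.607 0.105 0.015]
```

View pics/scene.png

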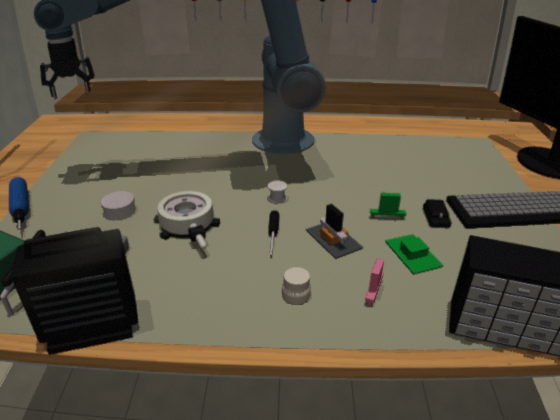

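View pics/side.png

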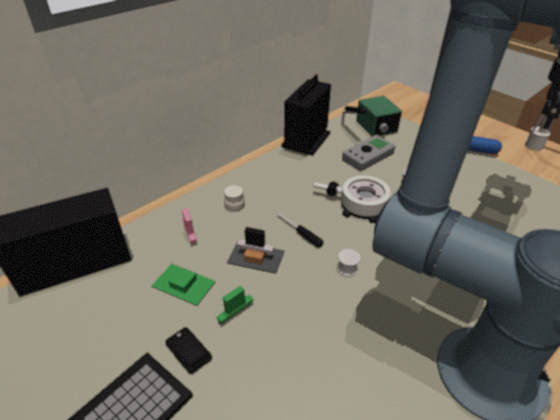

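```bash
cat >> h.py <<'E'
def down(yaw): # tool x at world angle yaw, z down
    return R.from_euler("z",yaw)*R.from_euler("x",np.pi)
def yaw_of(st):
    x=R.from_rotvec(st["ee_rot"]).as_matrix()[:,0]; return np.arctan2(x[1],x[0])
def inc(pos,yaw,st=None):
    st=st or ctrl.read_state();r=R.from_rotvec(st["ee_rot"])
    d=r.inv().apply(np.array(pos)-st["tool_pos"])/.5; w=(r.inv()*down(yaw)).as_rotvec()/np.pi
    print("inc",np.r_[d,w].round(4).tolist(),"rows",max(np.linalg.norm(d)*.5/.0417,np.linalg.norm(w)*180/7.16).round(1))
E
python3 - <<'E'
from h import *
p,st=grab("wrist");print(np.round(p["hand_eye"],4).tolist(),p["fov_y"],p["dist_coeffs"])
print(yaw_of(st))
inc([.50,-.25,.33],0.0,st)
inc([.45,-.225,.33],0.0,st)
E
```

```text
[[-0.0003, -0.9587, -0.2845, 0.0718], [1.0, -0.0004, 0.0005, -0.0004], [-0.0005, -0.2845, 0.9587, -0.1278], [0.0, 0.0, 0.0, 1.0]] 59.28635278975413 [0.00399037 0.         0.         0.         0.        ]
0.3678541059868511
inc [0.7533, -0.4738, -0.1694, -0.0, -0.0, 0.1171] rows 10.9
inc [0.678, -0.5565, -0.1694, -0.0, -0.0, 0.1171] rows 10.7
```

Run:
```python
from h import *
inc([.555,-.225,.33],0.0)
```

```text
inc [0.8739, -0.481, -0.1694, -0.0, -0.0, 0.1171] rows 12.1
```

Request:
play_rows:
  increments:
    - [[0.874,-0.481,-0.17,0,0,0.117,1],[0.874,-0.481,-0.17,0,0,0.117,1],[0.874,-0.481,-0.17,0,0,0.117,1],[0.874,-0.481,-0.17,0,0,0.117,1],[0.874,-0.481,-0.17,0,0,0.117,1],[0.874,-0.481,-0.17,0,0,0.117,1],[0.874,-0.481,-0.17,0,0,0.117,1],[0.874,-0.481,-0.17,0,0,0.117,1],[0.874,-0.481,-0.17,0,0,0.117,1],[0.874,-0.481,-0.17,0,0,0.117,1],[0.874,-0.481,-0.17,0,0,0.117,1],[0.874,-0.481,-0.17,0,0,0.117,1]]

```text
t: 2.25
tool_pos: [0.5522, -0.2277, 0.3299]
ee_rot: [3.141, 0.0, 0.001]
ft_force: [0.3, -0.7, -0.6]
grip_width: 0.0855
grip_force: 0.0
```

Request:
play_rows:
  increments:
    - [[0,0,0,0,0,0,1],[0,0,0,0,0,0,1],[0,0,0,0,0,0,1]]

```text
t: 2.5
tool_pos: [0.551, -0.2295, 0.329]
ee_rot: [3.141, 0.001, -0.001]
ft_force: [0.1, -0.6, -0.4]
grip_width: 0.0855
grip_force: 0.0
```

Run:
```python
from h import *
p,st=grab("wrist");save(p,"w_head.png");print(st["tool_pos"],yaw_of(st),np.abs(st["qd"]).max())
import pickle;pickle.dump((p,st),open("head.pkl","wb"))
for t,z in(("head_rim",.056),("ring_face",.047),("lens",.035)):
    for m in ctrl.masks_of(p,t)[:2]:
        mk=m["mask"];ys,xs=np.nonzero(mk)
        print(t,round(m["confidence"],2),np.round(m["at"]),mk.sum(),[xs.min(),xs.max(),ys.min(),ys.max()],onz(p,m["at"],z,st)[0].round(4))
        cs=max(cv2.findContours(mk.astype(np.uint8),0,1)[0],key=len)
        (cx,cy),ax,an=cv2.fitEllipse(cs);print("ell",cx,cy,ax,onz(p,[cy,cx],z,st)[0].round(4))
```

```text
[ 0.55104843 -0.22953057  0.32900937] 0.0006418352624401077 0.029956123646899015
head_rim 0.89 [193. 282.] 13459 [np.int64(220), np.int64(356), np.int64(73), np.int64(259)] [ 0.5252 -0.2274  0.056 ]
ell 280.71112060546875 182.82070922851562 (114.79408264160156, 188.0408172607422) [ 0.5363 -0.2256  0.056 ]
ring_face 0.71 [223. 292.] 3972 [np.int64(244), np.int64(332), np.int64(159), np.int64(244)] [ 0.4863 -0.2391  0.047 ]
ell 287.7364196777344 201.46038818359375 (84.78960418701172, 87.17314910888672) [ 0.5125 -0.2336  0.047 ]
lens 0.95 [201. 294.] 1486 [np.int64(266), np.int64(310), np.int64(180), np.int64(220)] [ 0.51   -0.2405  0.035 ]
ell 287.8773498535156 199.53822326660156 (40.4649772644043, 44.85407257080078) [ 0.5116 -0.2339  0.035 ]
```

View pics/w_head.png

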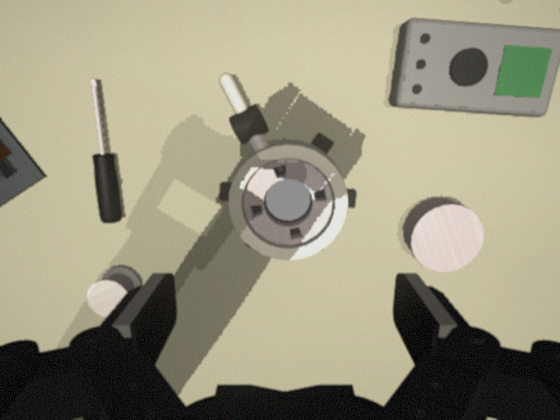

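Request:
play_rows:
  increments:
    - [[-0.078,0.009,0.338,0,0,0,1],[-0.078,0.009,0.338,0,0,0,1],[-0.078,0.009,0.338,0,0,0,1],[-0.078,0.009,0.338,0,0,0,1],[-0.078,0.009,0.338,0,0,0,1],[-0.078,0.009,0.338,0,0,0,1],[-0.078,0.009,0.338,0,0,0,1],[-0.078,0.009,0.338,0,0,0,1]]

```text
t: 3.37
tool_pos: [0.5143, -0.2356, 0.1638]
ee_rot: [3.138, -0.0, 0.008]
ft_force: [-0.5, 0.6, 0.3]
grip_width: 0.0855
grip_force: 0.0
```

Run:
```python
from h import *
p,st=grab("wrist");save(p,"w_head2.png");print(st["tool_pos"],yaw_of(st),np.abs(st["qd"]).max())
import pickle;pickle.dump((p,st),open("head2.pkl","wb"))
for t,z in(("head_rim",.056),("ring_face",.047),("lens",.035)):
    for m in ctrl.masks_of(p,t)[:2]:
        mk=m["mask"];ys,xs=np.nonzero(mk)
        cs=max(cv2.findContours(mk.astype(np.uint8),0,1)[0],key=len)
        (cx,cy),ax,an=cv2.fitEllipse(cs);print(t,m["confidence"],"ell",cx,cy,ax,onz(p,[cy,cx],z,st)[0].round(4))
```

```text
[ 0.51429592 -0.2355828   0.1638455 ] -4.833334569845701e-05 0.0069784902029047646
head_rim 0.79 ell 266.5975646972656 178.41404724121094 (189.75643920898438, 319.2471008300781) [ 0.5387 -0.2244  0.056 ]
head_rim 0.43 ell 280.7210998535156 208.31752014160156 (65.75621795654297, 72.2365951538086) [ 0.5185 -0.2335  0.056 ]
ring_face 0.97 ell 280.6453552246094 211.26170349121094 (140.55384826660156, 145.31883239746094) [ 0.5138 -0.2334  0.047 ]
lens 0.63 ell 280.86944580078125 208.21543884277344 (64.84732055664062, 71.40730285644531) [ 0.5126 -0.2335  0.035 ]
```

View pics/w_head2.png

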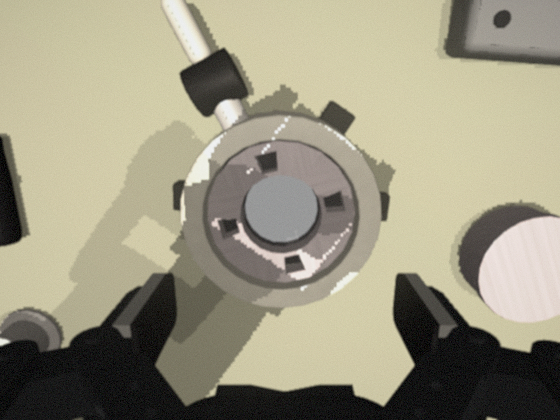

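Run:
```python
from h import *
import pickle;p,st=pickle.load(open("head2.pkl","rb"))
g=cv2.cvtColor(p["image"],cv2.COLOR_RGB2GRAY)
pts=[]
for c,r in((267,161),(334,201),(295,263),(229,227)):
    w=g[r-16:r+17,c-16:c+17];m=(w<65).astype(np.uint8)
    n,l,s,ce=cv2.connectedComponentsWithStats(m); k=1+np.argmin(np.linalg.norm(ce[1:]-16,axis=1))
    print(c,r,ce[k]-16,s[k]); x,y,ww,hh=s[k][:4]
    pts.append([r-16+y+(hh-1)/2,c-16+x+(ww-1)/2])
from scipy.optimize import least_squares
X=onz(p,pts,.047,st);print(X.round(4))
# circle fit of ring hole pattern
def f(q): a=q[2]-np.arange(4)*np.pi/2; return np.r_[X[:,0]-q[0]-.038*np.cos(a),X[:,1]-q[1]-.038*np.sin(a)]
s=least_squares(f,[.513,-.233,.2]);print(s.x,np.degrees(s.x[2]),(s.fun*1e3).round(2))
# rim ellipse of head outer: predict
a=np.arange(0,6.28,.02)
im=p["image"].copy()
for r,z,c in((.070,.056,(255,0,0)),(.0515,.056,(0,255,0))):
    for u in proj(p,np.c_[.5130+r*np.cos(a),-.2335+r*np.sin(a),0*a+z],st): im[int(round(u[0]))%420,int(round(u[1]))%560]=c
for k in range(4):
    al=s.x[2]-k*np.pi/2
    sq=np.array([[x,y] for x in(-.0065,.0065) for y in(-.0065,.0065)])[[0,1,3,2]]+[.038,0]
    sq=sq@R.from_euler("z",al).as_matrix()[:2,:2].T+s.x[:2]
    cv2.polylines(im,[proj(p,np.c_[sq,[.047]*4],st)[:,::-1].round().astype(int)],True,(255,255,0))
cv2.imwrite("pics/ov.png",cv2.resize(im[90:330,150:420],None,fx=2.2,fy=2.2,interpolation=0)[:,:,::-1])
```

```text
267 161 [ 0.69506726 -0.19282511] [  7   8  18  17 223]
334 201 [-0.81395349 -0.71511628] [  6   8  18  14 172]
295 263 [-2.67532468 -3.32467532] [ 7  9 14  8 77]
229 227 [ 0.23913043 -1.98550725] [  9   8  15  14 138]
[[ 0.5487 -0.2241  0.047 ]
 [ 0.5222 -0.2689  0.047 ]
 [ 0.4777 -0.2418  0.047 ]
 [ 0.5035 -0.1973  0.047 ]]
[ 0.51302019 -0.23301285  0.24948884] 14.294657403860924 [-1.18 -0.22  1.5  -0.1  -0.45  0.89  0.62 -1.06]
```

View pics/ov.png

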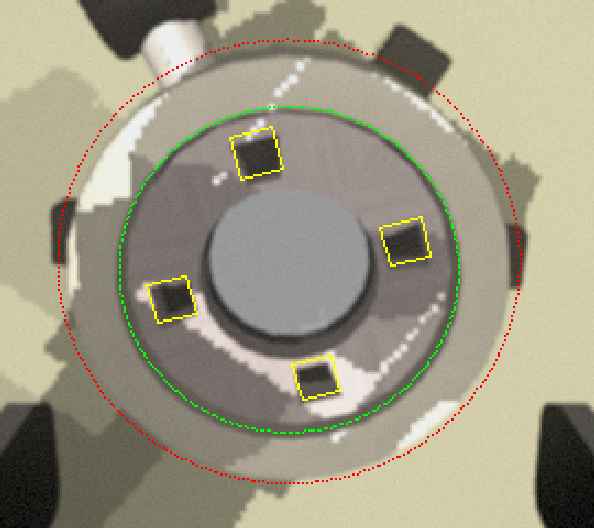

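Request:
play_rows:
  increments:
    - [[0.142,-0.74,-0.112,0,0,0,1],[0.142,-0.74,-0.112,0,0,0,1],[0.142,-0.74,-0.112,0,0,0,1],[0.142,-0.74,-0.112,0,0,0,1],[0.142,-0.74,-0.112,0,0,0,1],[0.142,-0.74,-0.112,0,0,0,1],[0.142,-0.74,-0.112,0,0,0,1],[0.142,-0.74,-0.112,0,0,0,1],[0.142,-0.74,-0.112,0,0,0,1],[0.142,-0.74,-0.112,0,0,0,1],[0.142,-0.74,-0.112,0,0,0,1],[0.142,-0.74,-0.112,0,0,0,1]]

```text
t: 4.57
tool_pos: [0.5832, 0.136, 0.2166]
ee_rot: [3.141, 0.002, 0.001]
ft_force: [0.5, -1.4, -0.9]
grip_width: 0.0852
grip_force: 0.0
```

Run:
```python
from h import *
p,st=grab("wrist");save(p,"w_sp.png");print(st["tool_pos"],yaw_of(st),np.abs(st["qd"]).max())
import pickle;o=[]
for t,z in(("spanner_grip",.092),("spanner",.042),("rest",.03)):
    for m in ctrl.masks_of(p,t)[:2]:
        o.append((t,m))
        cs=max(cv2.findContours(m["mask"].astype(np.uint8),0,1)[0],key=len)
        (cx,cy),wh,an=cv2.minAreaRect(cs);b=cv2.boxPoints(((cx,cy),wh,an))
        print(t,m["confidence"],cx,cy,wh,an,onz(p,[cy,cx],z,st)[0].round(4)); print(b.round().tolist(),onz(p,b[:,::-1],z,st)[:,:2].round(4).tolist())
pickle.dump((p,st,o),open("sp.pkl","wb"))
```

```text
[0.58320857 0.13599211 0.21664337] 0.0011488167642463528 0.036427352464827874
spanner_grip 0.59 177.97169494628906 12.849053382873535 (26.235864639282227, 34.0654182434082) 15.94539737701416 [0.7071 0.2015 0.092 ]
[[161.0, 26.0], [170.0, -7.0], [195.0, 0.0], [186.0, 33.0]] [[0.6999, 0.2128], [0.7179, 0.2054], [0.7141, 0.1904], [0.6959, 0.1974]]
spanner_grip 0.58 283.59613037109375 201.51922607421875 (105.757568359375, 31.457592010498047) 59.322723388671875 [0.5871 0.1365 0.092 ]
[[243.0, 164.0], [270.0, 148.0], [324.0, 239.0], [297.0, 255.0]] [[0.6137, 0.1644], [0.6247, 0.1457], [0.5588, 0.1069], [0.5462, 0.1266]]
spanner 0.88 100.55873107910156 299.55548095703125 (32.836761474609375, 67.00637817382812) 43.36341857910156 [0.4805 0.3045 0.042 ]
[[66.0, 313.0], [112.0, 264.0], [135.0, 286.0], [89.0, 335.0]] [[0.4669, 0.3388], [0.5161, 0.2897], [0.4938, 0.271], [0.4426, 0.3203]]
spanner 0.72 283.73529052734375 201.55882263183594 (105.98612213134766, 31.555740356445312) 59.03623962402344 [0.5737 0.1364 0.042 ]
[[243.0, 164.0], [270.0, 148.0], [325.0, 239.0], [297.0, 255.0]] [[0.6055, 0.17], [0.6188, 0.1476], [0.5399, 0.1007], [0.5246, 0.1242]]
rest 0.85 282.70587158203125 194.17648315429688 (136.51287841796875, 87.46427154541016) 59.036251068115234 [0.5772 0.1373 0.03  ]
[[210.0, 158.0], [285.0, 113.0], [355.0, 230.0], [280.0, 275.0]] [[0.6087, 0.1992], [0.6458, 0.1353], [0.5437, 0.0718], [0.499, 0.1396]]
rest 0.58 79.10169982910156 137.71376037597656 (159.0459442138672, 90.17074584960938) 64.5582504272461 [0.6257 0.3078 0.03  ]
[[4.0, 85.0], [86.0, 47.0], [154.0, 190.0], [73.0, 229.0]] [[0.6671, 0.3613], [0.696, 0.2916], [0.5807, 0.2497], [0.5449, 0.3264]]
```

View pics/w_sp.png

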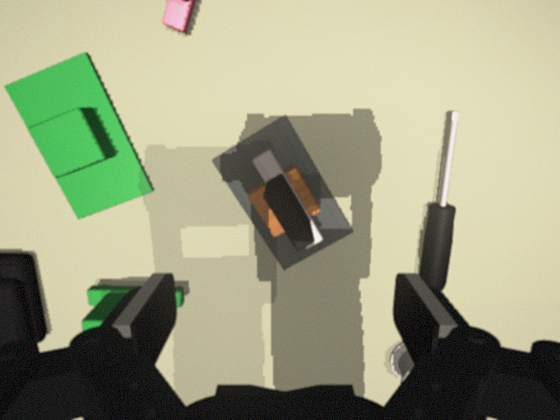

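```bash
cat > fit.py <<'E'
from h import *
from scipy.optimize import minimize
def boxes(q,bs):
    out=[]
    for (sx,sy,z0,z1) in bs:
        P=np.array([[x*sx/2,y*sy/2,z] for x in(-1,1) for y in(-1,1) for z in(z0,z1)])
        P=P@R.from_euler("z",q[2]).as_matrix().T+[q[0],q[1],0]; out.append(P)
    return out
def sil(p,st,q,bs,S=4):
    m=np.zeros((420*S,560*S),np.uint8)
    for P in boxes(q,bs):
        u=((proj(p,P,st)[:,::-1]+.5)*S).astype(np.float32)
        cv2.fillConvexPoly(m,cv2.convexHull(u).round().astype(np.int32),1)
    return cv2.resize(m.astype(np.float32),(560,420),interpolation=cv2.INTER_AREA)
def fit(p,st,mask,bs,q0):
    M=mask.astype(np.float32)
    c=lambda q:np.abs(sil(p,st,[q[0]/1e2,q[1]/1e2,q[2]/10],bs)-M).sum()/M.sum()
    x0=np.array([q0[0]*1e2,q0[1]*1e2,q0[2]*10])
    r=minimize(c,x0,method="Nelder-Mead",options=dict(initial_simplex=np.vstack([x0,x0+np.diag([.6,.6,1.])]),xatol=.005,fatol=1e-5))
    return [r.x[0]/1e2,r.x[1]/1e2,r.x[2]/10],r.fun
E
python3 - <<'E'
from fit import *
import pickle;p,st,o=pickle.load(open("sp.pkl","rb"))
SP=[(.092,.018,.030,.042),(.050,.016,.042,.092)]
print(fit(p,st,o[3][1]["mask"],SP,[.578,.136,.53]))
print(fit(p,st,o[1][1]["mask"],SP,[.578,.136,.53]),fit(p,st,o[1][1]["mask"],SP[1:],[.578,.136,.53]))
g=cv2.cvtColor(p["image"],cv2.COLOR_RGB2GRAY)
m=(g<40).astype(np.uint8);n,l,s,ce=cv2.connectedComponentsWithStats(m)
k=l[210,290];print(g[210,290],s[k]);print("grip",fit(p,st,l==k,SP[1:],[.578,.136,.53]))
mr=o[4][1]["mask"]|o[3][1]["mask"]
RS=[(.130,.080,0,.006),(.046,.050,.006,.030)]+SP
print("rest",fit(p,st,mr,RS,[.578,.136,.53]))
E
```

```text
([np.float64(0.5734974853888299), np.float64(0.13251434541984072), np.float64(0.5240692344981338)], np.float64(0.05555080249905586))
([np.float64(0.5730747857003071), np.float64(0.13229450020574032), np.float64(0.5245510366801931)], np.float64(0.07314944267272949)) ([np.float64(0.5743459683393898), np.float64(0.13176575343268485), np.float64(0.5460670340445106)], np.float64(0.25925278663635254))
39 [265 175  46  64 831]
grip ([np.float64(0.5776782876289474), np.float64(0.13196530995270578), np.float64(0.36588728555264416)], np.float64(1.4487063884735107))
rest ([np.float64(0.5684553889871586), np.float64(0.1359423708033628), np.float64(0.5428284115066904)], np.float64(0.020415104925632477))
```

Run:
```python
from h import *
st=ctrl.read_state();print(st["joints"].round(3),yaw_of(st))
inc([.5735,.1325,.125],.524)
```

```text
[ 0.037  0.154  1.719 -0.     1.27   1.61 ] -0.0018863250437312921
inc [-0.0189, 0.004, 0.1821, 0.0, 0.0002, -0.1674] rows 4.2
```

Request:
play_rows:
  increments:
    - [[-0.019,0.004,0.18,0,0,-0.167,1],[-0.019,0.004,0.18,0,0,-0.167,1],[-0.019,0.004,0.18,0,0,-0.167,1],[-0.019,0.004,0.18,0,0,-0.167,1],[-0.019,0.004,0.18,0,0,-0.167,1],[-0.019,0.004,0.18,0,0,-0.167,1],[-0.019,0.004,0.18,0,0,-0.167,1],[-0.019,0.004,0.18,0,0,-0.167,1]]

```text
t: 5.43
tool_pos: [0.5743, 0.1336, 0.1272]
ee_rot: [3.035, 0.811, 0.003]
ft_force: [-0.6, -0.2, -0.1]
grip_width: 0.0852
grip_force: 0.0
```

Run:
```python
from fit import *
inc([.5735,.1325,.064],.524)
p,st=grab("wrist");save(p,"w_sp2.png");print(st["tool_pos"],yaw_of(st),np.abs(st["qd"]).max())
SP=[(.092,.018,.030,.042),(.050,.016,.042,.092)]
for t in ("spanner_grip","spanner"):
    for m in ctrl.masks_of(p,t)[:2]: print(t,m["confidence"],m["at"],m["mask"].sum(),fit(p,st,m["mask"],SP,[.5735,.1325,.524]))
```

```text
inc [-0.0027, 0.0011, 0.1264, 0.0002, -0.0005, -0.0005] rows 1.5
[0.57427062 0.13364602 0.12719468] 0.5225415322477514 0.007186302979281269
spanner_grip 0.95 [230.9, 281.6] 4872 ([np.float64(0.5740316158315931), np.float64(0.13297467945860342), np.float64(0.5360481696900814)], np.float64(0.0643344596028328))
spanner_grip 0.77 [253.0, 26.8] 4018 ([np.float64(0.5675612588494928), np.float64(0.1316481720189317), np.float64(0.5461263790726572)], np.float64(2.2824478149414062))
spanner 0.69 [254.0, 29.5] 3972 ([np.float64(0.5675612588494928), np.float64(0.1316481720189317), np.float64(0.5461263790726572)], np.float64(2.297299861907959))
spanner 0.59 [227.8, 285.8] 4911 ([np.float64(0.5734696001382618), np.float64(0.13276421992358503), np.float64(0.5302066248071631)], np.float64(0.061494603753089905))
```

View pics/w_sp2.png

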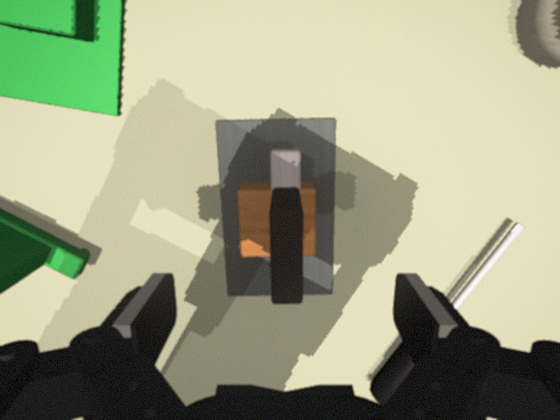

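Request:
play_rows:
  increments:
    - [[-0.002,0.001,0.126,0,0,-0.002,1],[-0.002,0.001,0.126,0,0,-0.002,1],[-0.002,0.001,0.126,0,0,-0.002,1],[-0.002,0.001,0.126,0,0,-0.002,1],[-0.002,0.001,0.126,0,0,-0.002,1]]
  force: 60

```text
t: 6.0
tool_pos: [0.5742, 0.1332, 0.0649]
ee_rot: [3.031, 0.824, 0.004]
ft_force: [0.4, -0.2, 0.2]
grip_width: 0.086
grip_force: 0.0
```

Request:
play_rows:
  increments:
    - [[0,0,0,0,0,0,0],[0,0,0,0,0,0,0],[0,0,0,0,0,0,0],[0,0,0,0,0,0,0],[0,0,0,0,0,0,0],[0,0,0,0,0,0,0],[0,0,0,0,0,0,0],[0,0,0,0,0,0,0],[0,0,0,0,0,0,0],[0,0,0,0,0,0,0]]
  force: 60

```text
t: 6.83
tool_pos: [0.5732, 0.1331, 0.0636]
ee_rot: [-3.031, -0.825, -0.0]
ft_force: [-0.7, 0.2, 4.1]
grip_width: 0.0153
grip_force: 58.7
```

Run:
```python
from h import *
st=ctrl.read_state();print(st)
```

```text
{'t': 6.8333, 'joints': array([3.55663989e-02, 3.33433273e-01, 1.81573121e+00, 8.62513080e-05,
       9.92161010e-01, 1.07518439e+00]), 'qd': array([-2.74325635e-04,  3.41256427e-04,  1.98812941e-03,  5.73918194e-05,
        1.52244474e-03,  1.17679686e-03]), 'joint_efforts': array([-1.42505080e-01, -3.86481857e+01, -2.57301539e+01, -3.66398518e-02,
       -2.94722803e-01,  6.47598499e-03]), 'tool_pos': array([0.57318956, 0.1330835 , 0.06360705]), 'ee_rot': array([-3.03145255e+00, -8.24524447e-01, -4.34459863e-04]), 'ft_force': array([-0.73223295,  0.23234275,  4.13354543]), 'wrist_torque': array([0.00390201, 0.21091391, 0.00295158]), 'grip_force': 58.665876388549805, 'grip_width': 0.015314223568747499}
```

Request:
play_rows:
  increments:
    - [[0,0,-0.05,0,0,0,0],[0,0,-0.1,0,0,0,0],[0,0,-0.2,0,0,0,0],[0,0,-0.2,0,0,0,0],[0,0,-0.2,0,0,0,0],[0,0,-0.2,0,0,0,0]]
  force: 100

```text
t: 7.33
tool_pos: [0.5726, 0.133, 0.1624]
ee_rot: [-3.031, -0.825, 0.001]
ft_force: [-0.4, 0.2, -2.4]
grip_width: 0.0149
grip_force: 97.6
```

Run:
```python
from fit import *
inc([.513,-.233,.14],.2495)
p,st=grab("wrist");print(st["tool_pos"],yaw_of(st),st["ft_force"],st["grip_width"])
z=st["tool_pos"][2]-.0336
SP=[(.092,.018,z,z+.012),(.050,.016,z+.012,z+.062)]
save(p,"w_held.png")
for t in ("spanner_grip","spanner"):
    for m in ctrl.masks_of(p,t)[:1]:
        q,e=fit(p,st,m["mask"],SP,[*st["tool_pos"][:2],yaw_of(st)])
        d=R.from_euler("z",-yaw_of(st)).apply([q[0]-st["tool_pos"][0],q[1]-st["tool_pos"][1],0])
        print(t,m["confidence"],m["at"],m["mask"].sum(),q,e,d,q[2]-yaw_of(st))
```

```text
inc [-0.4735, 0.5708, 0.045, -0.0001, 0.0002, 0.0897] rows 8.9
[0.57258084 0.1330129  0.16244285] 0.5311514444711749 [-0.44368639  0.22593743 -2.43431508] 0.014884207563919859
spanner_grip 0.83 [283.5, 282.1] 10517 [np.float64(0.5730718456770549), np.float64(0.13363444795766088), np.float64(0.5353865475049217)] 0.12526148557662964 [0.00073818 0.00028721 0.        ] 0.0042351030337467455
spanner 0.7 [229.6, 37.2] 5912 [np.float64(0.5725711087609318), np.float64(0.13301233658914968), np.float64(0.5313096084131116)] 2.9962682723999023 [-8.67913119e-06  4.44323939e-06  0.00000000e+00] 0.00015816394193668426
```

Request:
play_rows:
  increments:
    - [[-0.4735,0.571,0.045,0,0,0.09,0],[-0.4735,0.571,0.045,0,0,0.09,0],[-0.4735,0.571,0.045,0,0,0.09,0],[-0.4735,0.571,0.045,0,0,0.09,0],[-0.4735,0.571,0.045,0,0,0.09,0],[-0.4735,0.571,0.045,0,0,0.09,0],[-0.4735,0.571,0.045,0,0,0.09,0],[-0.4735,0.571,0.045,0,0,0.09,0],[-0.4735,0.571,0.045,0,0,0.09,0],[-0.4735,0.571,0.045,0,0,0.09,0],[-0.4735,0.571,0.045,0,0,0.09,0],[-0.4735,0.571,0.045,0,0,0.09,0]]

```text
t: 8.48
tool_pos: [0.5126, -0.2323, 0.1391]
ee_rot: [-3.115, -0.388, 0.003]
ft_force: [-0.6, 0.1, -2.2]
grip_width: 0.0151
grip_force: 98.2
```

Request:
play_rows:
  increments:
    - [[0,0,0,0,0,0,0],[0,0,0,0,0,0,0]]

```text
t: 8.65
tool_pos: [0.5135, -0.2315, 0.1402]
ee_rot: [-3.116, -0.392, 0.001]
ft_force: [-0.3, -0.5, -2.0]
grip_width: 0.015
grip_force: 98.2
```

Run:
```python
from fit import *
p,st=grab("wrist");print(st["tool_pos"],yaw_of(st),st["ft_force"],st["grip_width"],st["joints"].round(2))
inc([.513,-.233,.095],.2495,st)
im=p["image"].copy();y=.2495
for k in range(4):
    al=y-k*np.pi/2
    sq=np.array([[a,b] for a in(-.0065,.0065) for b in(-.0065,.0065)])[[0,1,3,2]]+[.038,0]
    sq=sq@R.from_euler("z",al).as_matrix()[:2,:2].T+[.513,-.233]
    cv2.polylines(im,[proj(p,np.c_[sq,[.047]*4],st)[:,::-1].round().astype(int)],True,(255,255,0))
a=np.arange(0,6.28,.02)
for u in proj(p,np.c_[.5130+.0515*np.cos(a),-.233+.0515*np.sin(a),0*a+.056],st): im[int(round(u[0]))%420,int(round(u[1]))%560]=(0,255,0)
z=st["tool_pos"][2]-.0336
for P in boxes([*st["tool_pos"][:2],yaw_of(st)],[(.092,.018,z,z+.012),(.05,.016,z+.012,z+.062)]):
    cv2.polylines(im,[cv2.convexHull(proj(p,P,st)[:,::-1].astype(np.float32)).round().astype(int)],True,(255,0,0))
cv2.imwrite("pics/ins.png",cv2.resize(im[60:400,120:440],None,fx=1.7,fy=1.7,interpolation=0)[:,:,::-1])
```

```text
[ 0.51350973 -0.23152561  0.14018007] 0.2503969858196346 [-0.32588546 -0.54019612 -2.02930977] 0.014961645926784296 [-0.62  0.16  1.86  0.    1.12  0.7 ]
inc [-0.0017, 0.0027, 0.0904, -0.0003, 0.0002, 0.0003] rows 1.1
```

View pics/ins.png

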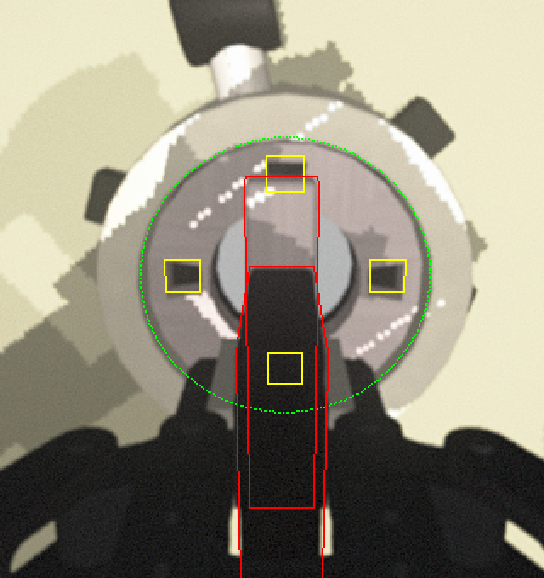

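Request:
play_rows:
  increments:
    - [[-0.0037,0.0022,0.084,0,0,0,0],[-0.0037,0.0022,0.084,0,0,0,0],[-0.0037,0.0022,0.084,0,0,0,0],[-0.0037,0.0022,0.084,0,0,0,0],[-0.0037,0.0022,0.084,0,0,0,0]]

```text
t: 9.12
tool_pos: [0.5132, -0.2349, 0.1007]
ee_rot: [3.115, 0.39, 0.004]
ft_force: [0.9, -0.0, -1.6]
grip_width: 0.0148
grip_force: 98.2
```

Run:
```python
from h import *
st=ctrl.read_state();print(st["tool_pos"],yaw_of(st),st["ft_force"],st["wrist_torque"])
inc([.512,-.2332,.0895],.2495,st)
```

```text
[ 0.51317374 -0.23494527  0.1007013 ] 0.24905834122739823 [ 0.91033778 -0.04463521 -1.64954159] [-0.07084058 -0.03616263  0.02570448]
inc [-0.0015, -0.004, 0.0224, 0.0008, -0.0007, -0.0001] rows 0.3
```

Request:
play_rows:
  increments:
    - [[0,0,0,0,0,0,0],[0,0,0,0,0,0,0],[0,0,0,0,0,0,0]]

```text
t: 9.37
tool_pos: [0.5125, -0.2349, 0.0998]
ee_rot: [3.116, 0.389, 0.002]
ft_force: [-0.0, -0.3, -2.0]
grip_width: 0.0154
grip_force: 98.2
```

Run:
```python
from h import *
for i in range(4):
    st=ctrl.read_state();print(st["tool_pos"],yaw_of(st),st["ft_force"],np.abs(st["qd"]).max()); ctrl.grab_frame("wrist")
inc([.512,-.2332,.0895],.2495)
```

```text
[ 0.51246219 -0.23486409  0.09977348] 0.24853364019633137 [-0.01106034 -0.30851968 -1.97023755] 0.006205157180836447
[ 0.51230004 -0.23478147  0.09947062] 0.24842735718262948 [-0.48758058  1.27980377 -1.38796173] 0.006170445349213167
[ 0.51216965 -0.23468463  0.09926194] 0.24841069771300126 [ 0.19906196 -0.15370808 -1.77722505] 0.0043127489174551795
[ 0.51209574 -0.23466146  0.09910336] 0.24833317732482746 [-0.0284914   0.38404677 -2.2106318 ] 0.00479365559982161
inc [0.0006, -0.0027, 0.0189, 0.0001, -0.0, -0.0003] rows 0.2
```

Request:
play_rows:
  increments:
    - [[0,0,0,0,0,0,0],[0,0,0,0,0,0,0],[0,0,0,0,0,0,0],[0,0,0,0,0,0,0],[0,0,0,0,0,0,0],[0,0,0,0,0,0,0],[0,0,0,0,0,0,0],[0,0,0,0,0,0,0],[0,0,0,0,0,0,0]]

```text
t: 10.32
tool_pos: [0.512, -0.2346, 0.0988]
ee_rot: [3.117, 0.389, 0.0]
ft_force: [0.3, 0.3, -2.0]
grip_width: 0.0149
grip_force: 98.2
```

Run:
```python
from h import *
for i in range(2):
    st=ctrl.read_state();print(st["tool_pos"],yaw_of(st),st["ft_force"],np.abs(st["qd"]).max()); ctrl.grab_frame("wrist")
inc([.512,-.2332,.0895],.2495)
```

```text
[ 0.51198368 -0.23457164  0.09879105] 0.24838120627254281 [ 0.33164449  0.33668659 -1.97351805] 0.0023270860609193008
[ 0.51198753 -0.23455034  0.09878503] 0.248420320536025 [ 0.62366936  0.09341253 -2.53578093] 0.002827174654582037
inc [0.0007, -0.0026, 0.0186, 0.0, 0.0, -0.0003] rows 0.2
```

Request:
play_rows:
  increments:
    - [[0.0007,-0.0026,0.008,0,0,0.0004,0],[0.0007,-0.0026,0.014,0,0,0.0004,0],[0.0007,-0.0026,0.0186,0,0,0.0004,0],[0.0007,-0.0026,0.0186,0,0,0.0004,0],[0.0007,-0.0026,0.0186,0,0,0.0004,0],[0.0007,-0.0026,0.0186,0,0,0.0004,0],[0.0007,-0.0026,0.0186,0,0,0.0004,0],[0.0007,-0.0026,0.0186,0,0,0.0004,0],[0.0007,-0.0026,0.0186,0,0,0.0004,0]]

```text
t: 11.17
tool_pos: [0.5121, -0.2333, 0.0897]
ee_rot: [3.117, 0.387, 0.0]
ft_force: [0.4, 0.3, -2.1]
grip_width: 0.0148
grip_force: 98.2
```

Run:
```python
from h import *
st=ctrl.read_state();print(st["tool_pos"],yaw_of(st),st["ft_force"],st["wrist_torque"],np.abs(st["qd"]).max())
inc([.512,-.2332,.083],.2495)
```

```text
[ 0.51209443 -0.23328661  0.08965292] 0.24708391745185887 [ 0.40008925  0.26021807 -2.05160798] [-0.03231825 -0.02741163  0.01799831] 0.002051750434024065
inc [-0.0001, -0.0002, 0.0133, 0.0001, -0.0001, -0.0008] rows 0.2
```

Request:
play_rows:
  increments:
    - [[0,0,0.006,0,0,-0.0008,0],[0,0,0.01,0,0,-0.0008,0],[0,0,0.014,0,0,-0.0008,0],[0,0,0.014,0,0,-0.0008,0],[0,0,0.014,0,0,-0.0008,0],[0,0,0.014,0,0,-0.0008,0],[0,0,0.014,0,0,-0.0008,0],[0,0,0.014,0,0,-0.0008,0]]

```text
t: 11.83
tool_pos: [0.5121, -0.2333, 0.0826]
ee_rot: [3.117, 0.391, 0.0]
ft_force: [0.1, -0.1, -1.9]
grip_width: 0.0148
grip_force: 98.2
```

Run:
```python
from h import *
st=ctrl.read_state();print(st["tool_pos"],yaw_of(st),st["ft_force"],st["wrist_torque"],np.abs(st["qd"]).max())
```

```text
[ 0.51207604 -0.23326763  0.08262135] 0.24969671609956703 [ 0.09162272 -0.11773471 -1.87137867] [ 0.0026154  -0.01170939 -0.03278618] 0.0017645316908538827
```

Request:
play_rows:
  increments:
    - [[0,0,0.001,0,0,0.014,0],[0,0,0.001,0,0,0.028,0],[0,0,0.002,0,0,0.042,0],[0,0,0.002,0,0,0.056,0],[0,0,0.003,0,0,0.07,0],[0,0,0.003,0,0,0.084,0],[0,0,0.003,0,0,0.098,0],[0,0,0.004,0,0,0.112,0],[0,0,0.004,0,0,0.126,0],[0,0,0.004,0,0,0.14,0],[0,0,0.004,0,0,0.14,0],[0,0,0.004,0,0,0.14,0]]

```text
t: 12.83
tool_pos: [0.5121, -0.2335, 0.0809]
ee_rot: [3.127, -0.296, 0.0]
ft_force: [-1.8, -0.2, -0.8]
grip_width: 0.0147
grip_force: 98.6
```

Run:
```python
from h import *
st=ctrl.read_state();print(st["tool_pos"],yaw_of(st),st["ft_force"],st["wrist_torque"],np.abs(st["qd"]).max())
```

```text
[ 0.51211963 -0.23346148  0.08085566] -0.1886652365945936 [-1.81224371 -0.1580742  -0.79774025] [-0.08695117  0.15719477  0.18059988] 0.0024995474673852524
```

Request:
play_rows:
  increments:
    - [[0,0,0.0005,0,0,0.014,0],[0,0,0.001,0,0,0.028,0],[0,0,0.0015,0,0,0.042,0],[0,0,0.0015,0,0,0.056,0],[0,0,0.0015,0,0,0.056,0],[0,0,0.0015,0,0,0.056,0]]

```text
t: 13.33
tool_pos: [0.5121, -0.2335, 0.0801]
ee_rot: [3.089, -0.569, 0.001]
ft_force: [-0.9, -1.0, 1.1]
grip_width: 0.0148
grip_force: 98.7
```

Run:
```python
from h import *
st=ctrl.read_state();print(st["tool_pos"],yaw_of(st),st["ft_force"],st["wrist_torque"],np.abs(st["qd"]).max())
```

```text
[ 0.51212944 -0.2334998   0.08006405] -0.36437787577177844 [-0.94320772 -1.04006106  1.07808172] [-0.11796087  0.20203686  0.12926136] 0.003932569799740732
```

Request:
play_rows:
  increments:
    - [[0,0,0.0005,0,0,0.014,0],[0,0,0.001,0,0,0.028,0],[0,0,0.001,0,0,0.042,0],[0,0,0.0015,0,0,0.056,0],[0,0,0.0015,0,0,0.056,0],[0,0,0.0015,0,0,0.056,0]]

```text
t: 13.83
tool_pos: [0.5121, -0.2335, 0.0791]
ee_rot: [3.027, -0.838, 0.001]
ft_force: [-0.8, -1.3, 0.6]
grip_width: 0.0153
grip_force: 98.6
```

Run:
```python
from h import *
st=ctrl.read_state();print(st["tool_pos"],yaw_of(st),st["ft_force"],st["wrist_torque"],np.abs(st["qd"]).max())
```

```text
[ 0.51212227 -0.23350286  0.07909743] -0.5401064140991088 [-0.82952833 -1.32097764  0.58548947] [-0.32872884  0.14323145  0.22228642] 0.004755852506904879
```

Request:
play_rows:
  increments:
    - [[0,0,0.0,0,0,0.014,0],[0,0,0.0005,0,0,0.028,0],[0,0,0.001,0,0,0.042,0],[0,0,0.001,0,0,0.056,0],[0,0,0.001,0,0,0.056,0],[0,0,0.001,0,0,0.056,0]]

```text
t: 14.33
tool_pos: [0.5121, -0.2335, 0.0785]
ee_rot: [2.942, -1.101, 0.001]
ft_force: [-0.5, -2.1, -0.5]
grip_width: 0.0147
grip_force: 98.7
```

Run:
```python
from h import *
st=ctrl.read_state();print(st["tool_pos"],yaw_of(st),st["ft_force"],st["wrist_torque"],np.abs(st["qd"]).max())
```

```text
[ 0.51207437 -0.23353745  0.07851643] -0.7160530910233078 [-0.45283054 -2.14529719 -0.52272352] [-0.44050271  0.1586951   0.18572715] 0.025603123826506594
```

Request:
play_rows:
  increments:
    - [[0,0,0.0005,0,0,0.014,0],[0,0,0.0005,0,0,0.028,0],[0,0,0.001,0,0,0.042,0],[0,0,0.001,0,0,0.042,0],[0,0,0.001,0,0,0.042,0],[0,0,0.001,0,0,0.042,0]]

```text
t: 14.83
tool_pos: [0.512, -0.2335, 0.0781]
ee_rot: [2.863, -1.293, 0.001]
ft_force: [-0.8, -3.3, 0.7]
grip_width: 0.0149
grip_force: 98.7
```

Run:
```python
from h import *
st=ctrl.read_state();print(st["tool_pos"],yaw_of(st),st["ft_force"],st["wrist_torque"],np.abs(st["qd"]).max())
```

```text
[ 0.51203206 -0.23351135  0.07809615] -0.8484588934692292 [-0.76734193 -3.31382967  0.71116715] [-0.57013448  0.24236199  0.2253421 ] 0.00454142299914501
```

Request:
play_rows:
  increments:
    - [[0,0,0.0005,0,0,0.014,0],[0,0,0.0005,0,0,0.028,0],[0,0,0.001,0,0,0.042,0],[0,0,0.001,0,0,0.042,0],[0,0,0.001,0,0,0.042,0],[0,0,0.001,0,0,0.042,0]]

```text
t: 15.33
tool_pos: [0.5121, -0.2335, 0.0777]
ee_rot: [2.771, -1.479, 0.001]
ft_force: [-1.6, -3.3, 1.8]
grip_width: 0.0148
grip_force: 98.7
```

Run:
```python
from h import *
st=ctrl.read_state();print(st["tool_pos"],yaw_of(st),st["ft_force"],st["wrist_torque"],np.abs(st["qd"]).max())
```

```text
[ 0.51205613 -0.23350113  0.07769506] -0.980568432538222 [-1.63650247 -3.2810532   1.84052017] [-0.72535513  0.35864481  0.18068638] 0.010353484247458905
```

Request:
play_rows:
  increments:
    - [[0,0,0.0,0,0,0.014,0],[0,0,0.0,0,0,0.02,0],[0,0,0.0,0,0,0.028,0],[0,0,0.0,0,0,0.028,0],[0,0,0,0,0,0.028,0],[0,0,0,0,0,0.028,0]]

```text
t: 15.83
tool_pos: [0.512, -0.2335, 0.0776]
ee_rot: [2.704, -1.597, 0.001]
ft_force: [-2.1, -5.4, 1.7]
grip_width: 0.0153
grip_force: 100.1
```

Run:
```python
from h import *
st=ctrl.read_state();print(st["tool_pos"],yaw_of(st),st["ft_force"],st["wrist_torque"],np.abs(st["qd"]).max())
```

```text
[ 0.51204918 -0.23347725  0.07760419] -1.06707984463102 [-2.05461338 -5.36749158  1.71654884] [-0.92250352  0.38830534  1.38651035] 0.0129308844015854
```

Request:
play_rows:
  increments:
    - [[0,0,0.0,0,0,0.008,0],[0,0,0.0,0,0,0.012,0],[0,0,0.0,0,0,0.012,0],[0,0,0.0,0,0,0.012,0],[0,0,0.0,0,0,0.012,0]]

```text
t: 16.25
tool_pos: [0.512, -0.2335, 0.0776]
ee_rot: [2.674, -1.647, 0.001]
ft_force: [-0.6, -4.4, 1.3]
grip_width: 0.0147
grip_force: 105.1
```

Run:
```python
from h import *
st=ctrl.read_state();print(st["tool_pos"],yaw_of(st),st["ft_force"],st["wrist_torque"],np.abs(st["qd"]).max())
```

```text
[ 0.51204249 -0.23345698  0.07760967] -1.1038877513287055 [-0.57560693 -4.35459559  1.31826104] [-0.98314109  0.3013849   2.1202258 ] 0.002786207925236974
```

Request:
play_rows:
  increments:
    - [[0,0,0,0,0,-0.01,0],[0,0,0,0,0,-0.02,0],[0,0,0,0,0,-0.03,0],[0,0,0,0,0,-0.037,0],[0,0,0,0,0,-0.037,0],[0,0,0,0,0,-0.037,0],[0,0,0,0,0,-0.037,0],[0,0,0,0,0,-0.037,0]]

```text
t: 16.92
tool_pos: [0.5121, -0.233, 0.0775]
ee_rot: [-2.762, 1.496, -0.0]
ft_force: [-1.9, -2.2, 1.3]
grip_width: 0.0151
grip_force: 98.8
```

Run:
```python
from h import *
st=ctrl.read_state();print(st["tool_pos"],yaw_of(st),st["ft_force"],st["wrist_torque"],np.abs(st["qd"]).max())
```

```text
[ 0.51211873 -0.23301364  0.07754357] -0.9927187957186597 [-1.85177969 -2.22765746  1.25880208] [-0.4591325   0.15061841  0.04323263] 0.006952153462349219
```

Torque is relieved. Lift out.

Request:
play_rows:
  increments:
    - [[0,0,-0.01,0,0,0,0],[0,0,-0.02,0,0,0,0],[0,0,-0.03,0,0,0,0],[0,0,-0.04,0,0,0,0],[0,0,-0.05,0,0,0,0],[0,0,-0.1,0,0,0,0],[0,0,-0.15,0,0,0,0],[0,0,-0.17,0,0,0,0],[0,0,-0.17,0,0,0,0],[0,0,-0.17,0,0,0,0],[0,0,-0.17,0,0,0,0]]

```text
t: 17.83
tool_pos: [0.5111, -0.2326, 0.1608]
ee_rot: [-2.763, 1.494, 0.004]
ft_force: [0.1, -0.6, -2.1]
grip_width: 0.0149
grip_force: 98.4
```

Run:
```python
from fit import *
p,st=grab("wrist");print(st["tool_pos"],yaw_of(st),st["ft_force"],st["wrist_torque"],st["grip_width"])
z=st["tool_pos"][2]-.0336
SP=[(.092,.018,z,z+.012),(.050,.016,z+.012,z+.062)]
save(p,"w_out.png")
for m in ctrl.masks_of(p,"spanner_grip")[:1]:
    q,e=fit(p,st,m["mask"],SP,[*st["tool_pos"][:2],yaw_of(st)])
    d=R.from_euler("z",-yaw_of(st)).apply([q[0]-st["tool_pos"][0],q[1]-st["tool_pos"][1],0])
    print(m["confidence"],m["at"],m["mask"].sum(),q,e,d,q[2]-yaw_of(st))
inc([.5732,.1331,.16],.531)
```

```text
[ 0.51113932 -0.23255576  0.16084549] -0.9913371283276875 [ 0.12824568 -0.56004477 -2.08429105] [ 0.00330125 -0.05605515 -0.0038136 ] 0.014935861893310172
0.89 [285.6, 284.6] 10757 [np.float64(0.5112679564085897), np.float64(-0.23300502769125217), np.float64(-0.9997137859386314)] 0.10706981271505356 [ 0.00044636 -0.00013837  0.        ] -0.00837665761094386
inc [-0.5439, -0.5044, 0.0023, -0.0005, 0.0011, -0.4846] rows 12.2
```

View pics/w_out.png

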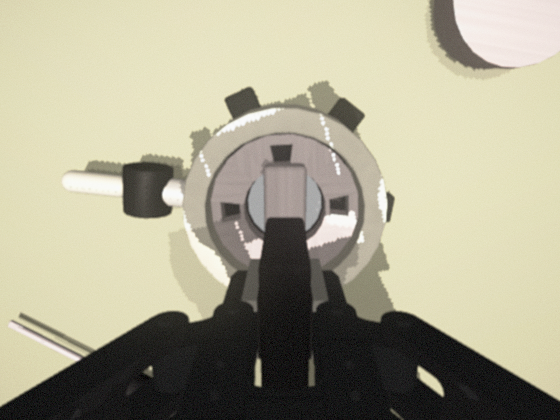

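Request:
play_rows:
  increments:
    - [[-0.5439,-0.5044,0.002,0,0,-0.4846,0],[-0.5439,-0.5044,0.002,0,0,-0.4846,0],[-0.5439,-0.5044,0.002,0,0,-0.4846,0],[-0.5439,-0.5044,0.002,0,0,-0.4846,0],[-0.5439,-0.5044,0.002,0,0,-0.4846,0],[-0.5439,-0.5044,0.002,0,0,-0.4846,0],[-0.5439,-0.5044,0.002,0,0,-0.4846,0],[-0.5439,-0.5044,0.002,0,0,-0.4846,0],[-0.5439,-0.5044,0.002,0,0,-0.4846,0],[-0.5439,-0.5044,0.002,0,0,-0.4846,0],[-0.5439,-0.5044,0.002,0,0,-0.4846,0],[-0.5439,-0.5044,0.002,0,0,-0.4846,0]]

```text
t: 18.93
tool_pos: [0.5732, 0.1335, 0.1598]
ee_rot: [-3.037, -0.803, 0.004]
ft_force: [-0.2, -0.5, -2.4]
grip_width: 0.0151
grip_force: 98.7
```

Request:
play_rows:
  increments:
    - [[0,0,0,0,0,0,0],[0,0,0,0,0,0,0],[0,0,0,0,0,0,0],[0,0,0,0,0,0,0],[0,0,0,0,0,0,0],[0,0,0,0,0,0,0],[0,0,0,0,0,0,0],[0,0,0,0,0,0,0]]

```text
t: 19.6
tool_pos: [0.5741, 0.1324, 0.1615]
ee_rot: [-3.041, -0.79, -0.0]
ft_force: [0.1, 0.1, -1.9]
grip_width: 0.0148
grip_force: 98.7
```

Run:
```python
from h import *
st=ctrl.read_state();print(st["tool_pos"],yaw_of(st),st["ft_force"],np.abs(st["qd"]).max())
inc([.573,.1328,.075],.531)
```

```text
[0.57410148 0.13237216 0.16152646] 0.508257644545572 [ 0.14813924  0.06681364 -1.89967312] 0.001736620621492503
inc [-0.0015, -0.0018, 0.1731, 0.0, -0.0, -0.0072] rows 2.1
```

Request:
play_rows:
  increments:
    - [[-0.0015,-0.0018,0.06,0,0,-0.0085,0],[-0.0015,-0.0018,0.12,0,0,-0.0085,0],[-0.0015,-0.0018,0.16,0,0,-0.0085,0],[-0.0015,-0.0018,0.17,0,0,-0.0085,0],[-0.0015,-0.0018,0.17,0,0,-0.0085,0],[-0.0015,-0.0018,0.17,0,0,-0.0085,0],[-0.0015,-0.0018,0.17,0,0,-0.0085,0],[-0.0015,-0.0018,0.17,0,0,-0.0085,0],[-0.0015,-0.0018,0.17,0,0,-0.0085,0],[-0.0015,-0.0018,0.17,0,0,-0.0085,0],[-0.0015,-0.0018,0.17,0,0,-0.0085,0],[-0.0015,-0.0018,0.17,0,0,-0.0085,0]]

```text
t: 20.6
tool_pos: [0.5731, 0.1329, 0.0768]
ee_rot: [3.03, 0.831, 0.001]
ft_force: [-0.3, 0.3, -2.3]
grip_width: 0.0148
grip_force: 98.7
```

Run:
```python
from h import *
st=ctrl.read_state();print(st["tool_pos"],yaw_of(st),st["ft_force"],np.abs(st["qd"]).max())
inc([.573,.1328,.0645],.535)
```

```text
[0.57310808 0.13287806 0.07676717] 0.5354421718728042 [-0.33943835  0.26032035 -2.28637859] 0.004410915731689818
inc [-0.0003, 0.0, 0.0245, 0.0001, -0.0001, 0.0001] rows 0.3
```

Request:
play_rows:
  increments:
    - [[0,0,0.008,0,0,0,0],[0,0,0.016,0,0,0,0],[0,0,0.021,0,0,0,0],[0,0,0.0245,0,0,0,0],[0,0,0.0245,0,0,0,0],[0,0,0.0245,0,0,0,0],[0,0,0.0245,0,0,0,0],[0,0,0.0245,0,0,0,0],[0,0,0.0245,0,0,0,0]]

```text
t: 21.35
tool_pos: [0.5729, 0.1329, 0.0642]
ee_rot: [-3.03, -0.831, 0.0]
ft_force: [0.5, 0.7, -1.6]
grip_width: 0.0146
grip_force: 98.8
```

Run:
```python
from h import *
st=ctrl.read_state();print(st["tool_pos"],yaw_of(st),st["ft_force"],np.abs(st["qd"]).max())
```

```text
[0.57294852 0.13287212 0.0641617 ] 0.5354380272345637 [ 0.45508266  0.69731343 -1.61903432] 0.0026135534554058673
```

Request:
play_rows:
  increments:
    - [[0,0,0.001,0,0,0,0],[0,0,0.0018,0,0,0,0],[0,0,0.0018,0,0,0,0],[0,0,0.0018,0,0,0,0],[0,0,0.0018,0,0,0,0],[0,0,0.0018,0,0,0,0]]

```text
t: 21.85
tool_pos: [0.5731, 0.1329, 0.0637]
ee_rot: [3.03, 0.831, 0.0]
ft_force: [-1.4, -0.5, 2.6]
grip_width: 0.0148
grip_force: 99.4
```

Contact with the wood; release slowly and rise.

Request:
play_rows:
  increments:
    - [[0,0,0,0,0,0,0.2],[0,0,0,0,0,0,0.25],[0,0,0,0,0,0,0.35],[0,0,0,0,0,0,0.5],[0,0,0,0,0,0,0.8],[0,0,0,0,0,0,0.8],[0,0,0,0,0,0,0.8],[0,0,0,0,0,0,0.8],[0,0,0,0,0,0,0.8]]
  force: 20

```text
t: 22.6
tool_pos: [0.573, 0.1329, 0.0633]
ee_rot: [3.03, 0.831, -0.0]
ft_force: [-0.1, 0.7, 0.7]
grip_width: 0.0686
grip_force: 0.0
```

Request:
play_rows:
  increments:
    - [[0,0,-0.05,0,0,0,0.8],[0,0,-0.1,0,0,0,0.8],[0,0,-0.15,0,0,0,0.8],[0,0,-0.2,0,0,0,0.8],[0,0,-0.28,0,0,0,0.8],[0,0,-0.28,0,0,0,0.8],[0,0,-0.28,0,0,0,0.8],[0,0,-0.28,0,0,0,0.8],[0,0,-0.28,0,0,0,0.8]]

```text
t: 23.35
tool_pos: [0.572, 0.1328, 0.2017]
ee_rot: [-3.029, -0.831, 0.004]
ft_force: [-0.3, -0.7, 0.2]
grip_width: 0.0681
grip_force: 0.0
```

Run:
```python
from fit import *
p,st=grab("wrist");save(p,"w_end.png");print(st["tool_pos"],yaw_of(st),st["grip_width"])
SP=[(.092,.018,.030,.042),(.050,.016,.042,.092)]
for t in ("spanner_grip","spanner"):
    for m in ctrl.masks_of(p,t)[:2]: print(t,m["confidence"],m["at"],m["mask"].sum(),fit(p,st,m["mask"],SP,[.5735,.1325,.524]))
```

```text
[0.57202694 0.13284843 0.2016654 ] 0.5354446506818569 0.06814330073082185
spanner_grip 0.89 [209.9, 57.2] 5511 ([np.float64(0.570684031471992), np.float64(0.13100698650446055), np.float64(0.5257272367856075)], np.float64(1.484598994255066))
spanner_grip 0.86 [191.7, 284.3] 2662 ([np.float64(0.5730241657952705), np.float64(0.13319157765868073), np.float64(0.5353048110606726)], np.float64(0.03270567208528519))
spanner 0.92 [208.4, 59.4] 5520 ([np.float64(0.570684031471992), np.float64(0.13100698650446055), np.float64(0.5257272367856075)], np.float64(1.4838088750839233))
spanner 0.68 [190.5, 285.9] 2687 ([np.float64(0.5734856135011966), np.float64(0.13345727159067802), np.float64(0.5360179341744163)], np.float64(0.05708038806915283))
```

View pics/w_end.png

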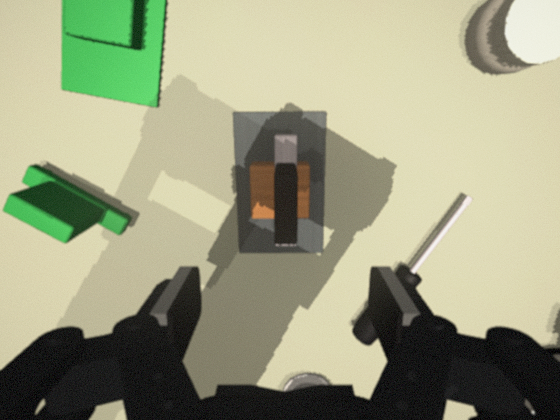

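The spanner lies square on the wood where it started (its middle at about (0.573, 0.133)), the gripper is clear of it, and the bystanders in view haven't moved. I'm handing in.

```bash
python3 -c "
from plant import ctrl
print(ctrl.close_job())"
```

```text
the job is handed in; nothing more can be done
None
```

The ring was turned clockwise about 1.2 rad until it met a firm stop (wrist torque rose to 2.1 N m), and the spanner was laid back on its parking block within about 1 mm of where it lay; the job was handed in at about 23 s, with no verdict returned.

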